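# Stand the knocked-over magnifier and clip stand back on their feet

## Robot

A 6-joint arm with a two-finger parallel gripper is mounted at the origin on the work surface. World frame = base frame: x ahead of the robot, y to its left, z up, the work surface at z = 0. Lengths are in mm, angles in rad, forces in N, time in s.
With the tool pointing down it reaches from about 350 to 975 mm from the base axis. Payload 7.1 kg.
Tool frame: the origin (TCP) lies between the finger pads; the fingertips stand 8 mm ahead of it and the grasp point (between the pads) lies 11 mm behind it; x points along the fingers, y is the direction in which the jaws open and shut, and the axes are right-handed (so a half turn about x gives the same grasp; the last joint's range is limited). The gripper opens to 88 mm and grips with 3 to 60 N. Pads are 20 mm wide; open, the fingers measure 115 mm over their backs; the gripper's body (75 mm by 178 mm) begins 61 mm behind the grasp point.
Start: joints at [-1.289, 0.423, 1.63, -0, 1.089, -0.019], TCP at [185.196, -596.915, 230.675] pointing down, gripper open.
Joint ranges: [-3, 3], [-0.9, 2.11], [0.09, 2.58], [-1.31, 4.45], [0.11, 2.69], [-2.54, 2.54]. Speed limits (rad/s): [2.39, 2.39, 3.01, 3.14, 3.14, 3.14].

## Interface

Orientations are given as a rotation vector (axis times angle).
In Python, from workcell import ctrl gives the robot as it stands.
- The arm moves only by the tool apply_moves, never from a script. Its argument "increments" is a list of rows, each an object with "gripper": the opening in per cent of the stroke, from 0 (shut) to 100 (fully open); "delta_pos": the shift along the tool's x, y, z in cm, a list of three; "dr": the turn, a rotation vector about the tool's x, y, z in rad, a list of three. In form: [{"gripper": gripper, "delta_pos": [dx, dy, dz], "dr": [ax, ay, az]}, ...]. A call has exactly 5 rows; each row shifts and turns the commanded pose from where the row before left it, along the tool's axes as they then stand; what a row does not reach is not made up. A row lasts 1/12 s, in which the tool goes at most 41.7 mm and 7.16 degrees, less where a joint would pass 70% of its speed; a pose out of reach is approached as far as the arm can. A call with a gripper value outside its range is refused whole. The fingers move at their own pace and stop on an object; the grip force is fixed at half the most. Time passes only in rows, so rows that do not move let the fingers close, or fill a call up. It gives the time, the measured TCP pose, the force and the opening at its end, in the units of the state.
- ctrl.get_obs(): the state, without advancing time (a new reading comes with each control period).
- ctrl.get_image(name): name is "scene" or "top" or "wrist"; returns a dict with "img" (420x560x3 uint8, red, green, blue), "range_z" (420x560 float32, mm along the optical axis (not along the pixel's ray), 0 where there is no reading), "mtx" (3x3 intrinsics, pixels), "rvec" (rotation vector, rad) and "tvec" (3), from world to camera coordinates, as OpenCV has them. Camera axes: x right, y down, z forward; pixel columns grow to the right and rows downward; lengths in mm; the calibration is good to about 2 mm. A picture is of the moment at which its call begins.
- ctrl.close_job(): hands the job in, once; it reports no verdict.
The state is a dict: "t": time; "qpos": joint angles; "qvel": joint speeds; "joint_torque": joint torques, N m; "ee_pos": TCP position; "orientation": TCP orientation; "ft_force": force on the tool from outside, world axes, zero at the start; "moment": the same for the moment, N m; "width": finger opening in mm.
Only numpy, scipy, OpenCV 4.12 (cv2) and the standard library are available. Lean on these libraries where they do the work, as an engineer would, in place of code of your own. Each camera call takes 0.05 s, during which the arm holds its last target. There are 200 camera calls.

## Task

The magnifier stand and the clip stand on the soldering bench have been knocked over. Without gripping or lifting them, gently push each of them (in either order) back up until it stands upright and steady on its square foot close to where it lay with the fingertips, and leave the other things on the bench where they are.

Things in the scene. Friction and masses are not known exactly. Their poses are not given: they have to be found in the camera images.
- magnifier: Magnifier stand, knocked over: lies on an edge of its foot and its lens rim. Origin: on the table, middle of the edge of the foot's underside. Own x: from underside along the column to the lens (level while lying, up when standing); z up while lying. Foot x 0-18, y +-36, z 0-72 mm. Lens ring 72 mm across, 8 thick (y), centre (95,0,36). Length 131 mm.
- clip_stand: Clip stand, knocked over: lies on an edge of its foot and an end of its crossbar. Origin, axes and foot as the magnifier's (x from underside along the column to the head). Head: 8 mm crossbar, 72 mm tip to tip, along own z, at x = 93 mm, with a small clip (11 mm wide in y) at each end pointing to +x. Length 129 mm.
- magnifier_foot (a point): Centre of the underside of the magnifier's foot, (0,0,36) mm in its axes: 36 mm above the table while it lies, 0 when it stands. Foot: black square plate 72 x 72 x 18 mm, on edge while lying. Column from its middle: 18 mm wide collar to x = 30 mm, then a 12 mm rod. About 0.6 kg, mostly foot; centre of mass about 13 mm from the underside.
- clip_stand_foot (a point): Centre of the clip stand's foot underside; foot, column and weight as the magnifier's. Both stands are loose: pushed high on the foot's inner face towards its underside (under 5 N) they tip about the foot's lower edge, pass balance after about 20 degrees and fall on to the foot, which then covers the 72 mm beyond that edge, on its -x side.
- mug: Bystander: white mug, 68 mm across, 85 mm high, handle on its +y side. Origin: centre of its underside.
- tin: Bystander: round metal tin, 62 mm across, 38 mm high. Origin: centre of its underside.
- tube: Bystander: clear tube standing on its 26 mm orange cap, 78 mm high. Origin: centre of its underside.
- stripper: Bystander: black wire stripper lying flat, about 220 x 100 mm, 25 mm high, jaws to +x. Origin: near its middle, on the table.
- screwdriver: Bystander: screwdriver lying flat, 180 mm long, along its x axis. Origin: on the table under its middle.
- dish: Bystander: small white dish, 70 mm across, 25 mm high. Origin: centre of its underside.
Mind the look-alikes: they are no part of the job. What is shaped like the magnifier but turquoise is not meant. What is shaped like the clip_stand but brown or orange is not meant.

How it is judged (in metres and radians):
At the end, for the whole second after the job is handed in: Both stands are upright (column within 3.4 degrees of vertical), at rest, the foot flat on the table (underside centre below 6 mm) and within 100 mm of where that point was at the start (standing up in place moves it about 51 mm) (angle between each of magnifier, clip_stand's own x axis and vertical below 0.06 rad and height (world z) of each of magnifier_foot, clip_stand_foot below 0.006 m and distance of each of magnifier_foot, clip_stand_foot from where it was at the start of the episode below 0.1 m and linear speed of each of magnifier, clip_stand below 0.02 m/s and angular speed of each of magnifier, clip_stand below 0.1 rad/s); the robot touches nothing.
It fails at once if the magnifier is lifted or carried (centre of its foot's underside more than 60 mm above the table; tipping never takes it above about 40 mm) (height (world z) of magnifier_foot above 0.06 m).
It fails at once if the clip stand is lifted or carried (centre of its foot's underside more than 60 mm above the table; tipping never takes it above about 40 mm) (height (world z) of clip_stand_foot above 0.06 m).
It fails at once if a stand is gripped or shoved hard: the fingers press on it with more than 20 N (contact force between the fingers and magnifier above 20 N or contact force between the fingers and clip_stand above 20 N).
It fails at once if a bystander (mug, tin, tube, wire stripper, screwdriver, dish) is shifted by more than 30 mm (distance of any of mug, tin, tube, stripper, screwdriver, dish from where it was at the start of the episode above 0.03 m).
It also fails if it takes over 51 s, if anything falls off the work surface, if the arm or the gripper's body presses on something with over 40 N, if the wrist force passes 120 N, or if a joint passes its speed limit or range.

## Working session

There is one attempt and no reset: what is moved stays moved. The work goes in short steps, Python scripts to look and compute and a tool call to move; the robot and the scene stay as the last step left them, time stands still between calls to the robot, and variables do not carry over. Pictures are saved under pics/ and viewed, about 8 in all and at most 12, crops included, and the job is handed in when it is done.

Besides the shell and the picture viewer there is one more tool, called after "Request:" by a JSON object that holds its "name" and its "arguments". apply_moves: Moves the arm, as the interface text tells. Its arguments: {"type":"object","properties":{"increments":{"type":"array","items":{"type":"object","properties":{"gripper":{"type":"number"},"delta_pos":{"type":"array","items":{"type":"number"}},"dr":{"type":"array","items":{"type":"number"}}}}}},"required":["increments"]}

```bash
mkdir -p pics
cat > h.py <<'E'
import numpy as np, cv2
from workcell import ctrl
def cloud(d):
    K=d["mtx"];z=d["range_z"].astype(float);h,w=z.shape
    u,v=np.meshgrid(np.arange(w),np.arange(h))
    p=np.stack([(u-K[0][2])/K[0][0]*z,(v-K[1][2])/K[1][1]*z,z],-1)
    R=cv2.Rodrigues(np.array(d["rvec"],float))[0]
    W=(p-np.array(d["tvec"]).ravel())@R
    W[z==0]=np.nan
    return W
def save(n,im,s=1):
    cv2.imwrite("pics/"+n,cv2.resize(im[:,:,::-1],None,fx=s,fy=s,interpolation=cv2.INTER_CUBIC))
E
python3 - <<'E'
from h import *
for n in("top","scene"):
    d=ctrl.get_image(n);np.savez(n+".npz",**d);save(n+".png",d["img"],1.4)
o=ctrl.get_obs();print(o)
E
```

```text
{'t': 0.1, 'qpos': array([-1.28901866e+00,  4.23787130e-01,  1.63056713e+00,  3.06412447e-05,
        1.08861981e+00, -1.89909305e-02]), 'qvel': array([-3.91649047e-06, -1.94186377e-03, -1.24490712e-03,  1.03546992e-03,
       -1.77513523e-03, -2.64825023e-03]), 'joint_torque': array([-4.10071925e-04, -5.45613563e+01, -2.74324590e+01,  6.45046681e-02,
        1.88161799e-02, -4.94146991e-05]), 'ee_pos': array([ 185.06455056, -596.47460589,  229.98349988]), 'orientation': array([ 2.05997992,  0.31358513, -2.06030098]), 'ft_force': array([ 0.30092452,  0.7383425 , -0.34054078]), 'moment': array([ 0.01035399, -0.00381068, -0.01227823]), 'width': 87.91172993973306}
```

View pics/top.png

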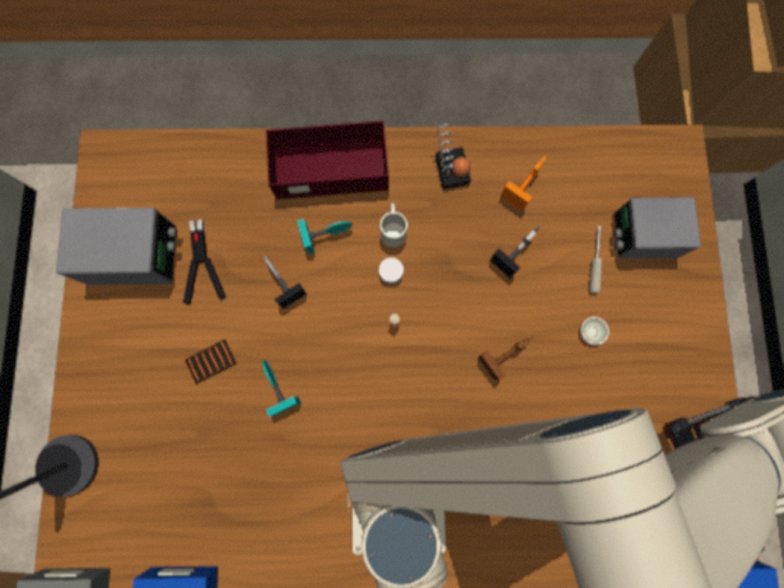

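View pics/scene.png

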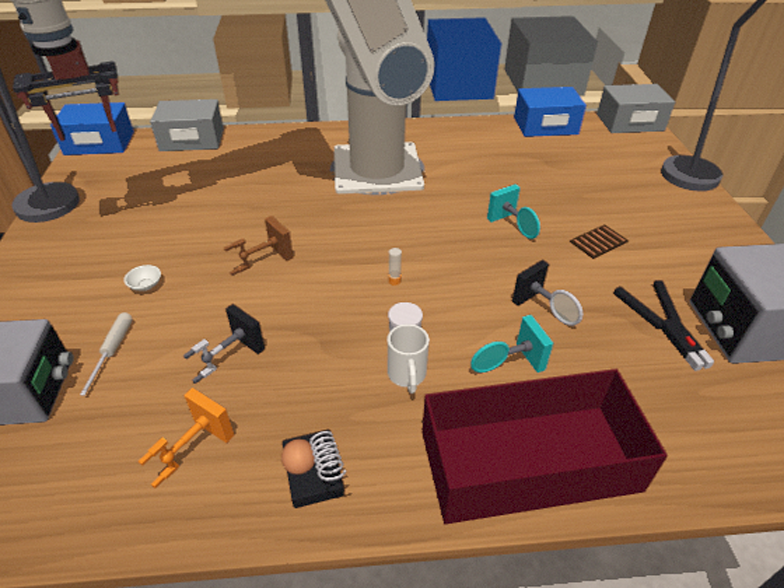

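The viewed top picture is scaled 1.4x. Magnifier candidates in it: black foot with a clear lens at (288,295), turquoise ones at (320,235) and (280,400). Only the black one fits. Clip stand candidates: black/grey at (508,260), orange at (520,190), brown at (495,362). The black/grey one fits. I'll measure both and confirm them in a crop.

```bash
cat > m.py <<'E'
from h import *
d=dict(np.load("top.npz"));W=cloud(d);im=d["img"]
for n,(u,v) in dict(mag=(288,295),clip=(508,262)).items():
    u,v=int(u/1.4),int(v/1.4);s=np.s_[v-30:v+30,u-30:u+30]
    P=W[s].reshape(-1,3);C=im[s].reshape(-1,3).max(1)
    uu=np.stack(np.meshgrid(np.arange(u-30,u+30),np.arange(v-30,v+30)),-1).reshape(-1,2)
    near=np.hypot(*(uu-[u,v]).T)<16
    t=(P[:,2]>64)&(P[:,2]<80)&near
    r=cv2.minAreaRect(P[t][:,:2].astype(np.float32))
    obj=(P[:,2]>12)&(P[:,2]<62)&(np.hypot(*(P[:,:2]-r[0]).T)<140)
    c=np.array(r[0]);b=cv2.boxPoints(r);e1,e2=b[1]-b[0],b[2]-b[1]
    ax=e1 if np.linalg.norm(e1)<np.linalg.norm(e2) else e2
    ax=ax/np.linalg.norm(ax)
    far=P[obj&(np.hypot(*(P[:,:2]-c).T)>40)][:,:2]
    if (np.median(far,0)-c)@ax<0: ax=-ax
    print(n,"n",t.sum(),"z",np.median(P[t][:,2]),"c",c,"size",r[1],"x-axis deg",np.degrees(np.arctan2(ax[1],ax[0])),"far med dir",np.degrees(np.arctan2(*(np.median(far,0)-c)[::-1])),"L",np.percentile((far-c)@ax,98))
    
for n,(u,v) in dict(mug=(393,228),tin=(391,271),tube=(394,320)).items(): print(n,W[int(v/1.4),int(u/1.4)])
a=cv2.resize(im[170:230,170:230],(400,400),interpolation=2);b=cv2.resize(im[150:210,335:395],(400,400),interpolation=2)
save("crop.png",np.hstack([a,b]))
E
python3 m.py
```

```text
mag n 122 z 72.39049631828587 c [500.48068237 259.19332886] size (20.09521484375, 70.6697006225586) x-axis deg 34.242702 far med dir 33.583277909315534 L 115.49480261127516
clip n 114 z 72.45998945590418 c [ 579.17712402 -276.85961914] size (68.3616714477539, 20.232351303100586) x-axis deg -46.04907 far med dir -44.12827777022067 L 88.00361412128406
mug [686.45128289   4.42290574   5.1653669 ]
tin [562.18891499   9.34119163  37.34105743]
tube [431.31365466   3.95489554  81.20717906]
```

View pics/crop.png

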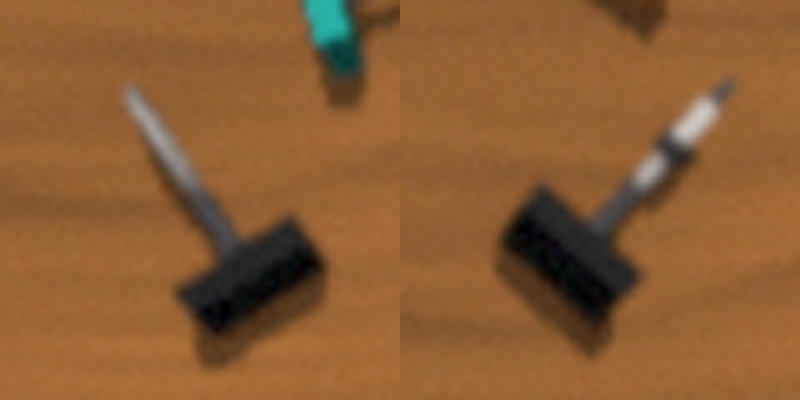

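The crops show black feet with the clear-lens magnifier (left) and the grey-clip stand (right). These are the ones meant, and both foot tops measure z≈72, 20x70 mm, as they should.

Plan: open the fingers about 34 mm so they straddle the column, put the tips at z≈61, and push both sides of the foot's inner face towards -x. The head can then swing up between the fingers.

```bash
cat > nav.py <<'E'
import sys
from h import *
from scipy.spatial.transform import Rotation as Ro
T=dict(clip=((579.2,-276.9),-45.5),mag=((500.5,259.2),34.0))
def go(n,xb,z):   # TCP at body x = xb
    (c,a)=T[n];a=np.radians(a);ax=np.array([np.cos(a),np.sin(a)])
    o=ctrl.get_obs();R=Ro.from_rotvec(o["orientation"]).as_matrix()
    p=np.array([*(np.array(c)+ax*(xb-9)),z])
    best=None
    for s in(1,-1):
        y=s*np.array([-ax[1],ax[0],0]);x=np.array([0,0,-1.]);Rt=np.c_[x,y,np.cross(x,y)]
        rv=Ro.from_matrix(R.T@Rt).as_rotvec()
        if best is None or np.linalg.norm(rv)<np.linalg.norm(best[0]):best=(rv,Rt)
    print("t",round(o["t"],2),"tcp",o["ee_pos"].round(1),"F",o["ft_force"].round(1),"w",round(o["width"],1),"q6",o["qpos"][5].round(2))
    print("rot (tool)",best[0].round(3),"shift after rot cm",((p-o["ee_pos"])@best[1]/10).round(2),"target",p.round(1))
go(sys.argv[1],float(sys.argv[2]),float(sys.argv[3]))
E
python3 nav.py clip 47 150
```

```text
t 0.1 tcp [ 185.1 -596.5  230. ] F [ 0.3  0.7 -0.3] w 87.9 q6 -0.02
rot (tool) [1.095e+00 1.000e-03 1.000e-03] shift after rot cm [  8.   -50.51  -8.63] target [ 605.8 -304.   150. ]
```

Request:
{"name": "apply_moves", "arguments": {"increments": [{"gripper": 39,"delta_pos": [0,0,0],"dr": [0.11,0,0]},{"gripper": 39,"delta_pos": [0,0,0],"dr": [0.11,0,0]},{"gripper": 39,"delta_pos": [0,0,0],"dr": [0.11,0,0]},{"gripper": 39,"delta_pos": [0,0,0],"dr": [0.11,0,0]},{"gripper": 39,"delta_pos": [0,0,0],"dr": [0.11,0,0]}]}}

```text
t: 0.52
ee_pos: [185.1, -596.6, 230.2]
orientation: [-2.085, 0.266, 2.086]
ft_force: [0.5, -0.3, 0.4]
width: 57.6
```

Request:
{"name": "apply_moves", "arguments": {"increments": [{"gripper": 39,"delta_pos": [0,0,0],"dr": [0.11,0,0]},{"gripper": 39,"delta_pos": [0,0,0],"dr": [0.11,0,0]},{"gripper": 39,"delta_pos": [0,0,0],"dr": [0.11,0,0]},{"gripper": 39,"delta_pos": [0,0,0],"dr": [0.11,0,0]},{"gripper": 39,"delta_pos": [0,0,0],"dr": [0.105,0,0]}]}}

```text
t: 0.93
ee_pos: [185.1, -596.6, 230.2]
orientation: [-1.75, 0.739, 1.751]
ft_force: [1.1, -0.8, -0.5]
width: 34.6
```

Request:
{"name": "apply_moves", "arguments": {"increments": [{"gripper": 39,"delta_pos": [0,-3.3,-0.6],"dr": [0,0,0]},{"gripper": 39,"delta_pos": [0,-3.3,-0.6],"dr": [0,0,0]},{"gripper": 39,"delta_pos": [0,-3.3,-0.6],"dr": [0,0,0]},{"gripper": 39,"delta_pos": [0,-3.3,-0.6],"dr": [0,0,0]},{"gripper": 39,"delta_pos": [0,-3.3,-0.6],"dr": [0,0,0]}]}}

```text
t: 1.35
ee_pos: [324.8, -501.5, 230.3]
orientation: [-1.753, 0.736, 1.754]
ft_force: [-0.1, -0.2, -0.3]
width: 34.5
```

Request:
{"name": "apply_moves", "arguments": {"increments": [{"gripper": 39,"delta_pos": [0,-3.3,-0.6],"dr": [0,0,0]},{"gripper": 39,"delta_pos": [0,-3.3,-0.6],"dr": [0,0,0]},{"gripper": 39,"delta_pos": [0,-3.3,-0.6],"dr": [0,0,0]},{"gripper": 39,"delta_pos": [0,-3.3,-0.6],"dr": [0,0,0]},{"gripper": 39,"delta_pos": [0,-3.3,-0.6],"dr": [0,0,0]}]}}

```text
t: 1.77
ee_pos: [463.7, -407.1, 230.3]
orientation: [-1.753, 0.735, 1.755]
ft_force: [-0.3, -0.5, 0.2]
width: 34.2
```

Request:
{"name": "apply_moves", "arguments": {"increments": [{"gripper": 39,"delta_pos": [0,-3.3,-0.5],"dr": [0,0,0]},{"gripper": 39,"delta_pos": [0,-3.3,-0.5],"dr": [0,0,0]},{"gripper": 39,"delta_pos": [0,-3.3,-0.5],"dr": [0,0,0]},{"gripper": 39,"delta_pos": [0,-3.3,-0.5],"dr": [0,0,0]},{"gripper": 39,"delta_pos": [0,-3.3,-0.5],"dr": [0,0,0]}]}}

```text
t: 2.18
ee_pos: [598.8, -309.3, 230.2]
orientation: [-1.753, 0.736, 1.755]
ft_force: [-0.7, 0.4, 0.5]
width: 34.4
```

```bash
python3 nav.py clip 47 69; python3 -c "
from h import *
save('w1.png',ctrl.get_image('wrist')['img'])"
```

```text
t 2.18 tcp [ 598.8 -309.3  230.2] F [-0.7  0.4  0.5] w 34.4 q6 1.87
rot (tool) [ 0.     0.001 -0.   ] shift after rot cm [16.12 -0.87 -0.12] target [ 605.8 -304.    69. ]
```

View pics/w1.png

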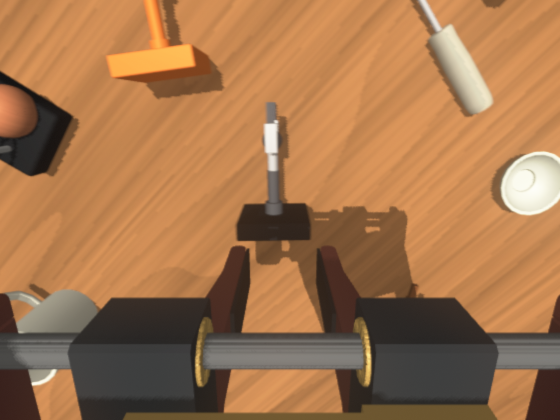

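The wrist view shows the clip stand foot top at about (273,222), with the column pointing up in the image, square to the jaws. I'll refine its position from this view's depth.

```bash
cat > wm.py <<'E'
from h import *
d=ctrl.get_image("wrist");W=cloud(d).reshape(-1,3);C=d["img"].reshape(-1,3).max(1)
import sys
g=np.array([float(sys.argv[1]),float(sys.argv[2])])
t=(W[:,2]>66)&(W[:,2]<78)&(np.hypot(*(W[:,:2]-g).T)<50)&(C<90)
r=cv2.minAreaRect(W[t][:,:2].astype(np.float32));print(t.sum(),r,np.median(W[t][:,2]))
m=(W[:,2]>22)&(W[:,2]<64)&(np.hypot(*(W[:,:2]-r[0]).T)<125)&(np.hypot(*(W[:,:2]-r[0]).T)>30)
q=np.median(W[m][:,:2],0)-r[0];print("col dir",np.degrees(np.arctan2(q[1],q[0])))
E
python3 wm.py 579 -277; python3 nav.py clip 47 69
```

```text
1344 ((578.0467529296875, -276.76092529296875), (70.71088409423828, 18.52553367614746), 45.24197006225586) 70.43727353309524
col dir -43.93808726206544
t 2.28 tcp [ 601.1 -307.5  230.2] F [-0.8  0.3 -0.7] w 34.4 q6 1.87
rot (tool) [ 0.004 -0.     0.001] shift after rot cm [16.12 -0.59 -0.08] target [ 605.8 -304.    69. ]
```

Request:
{"name": "apply_moves", "arguments": {"increments": [{"gripper": 39,"delta_pos": [3,-0.6,0],"dr": [0,0,0]},{"gripper": 39,"delta_pos": [3.5,0,0],"dr": [0,0,0]},{"gripper": 39,"delta_pos": [3.5,0,0],"dr": [0,0,0]},{"gripper": 39,"delta_pos": [3.5,0,0],"dr": [0,0,0]},{"gripper": 39,"delta_pos": [2.6,0,0],"dr": [0,0,0]}]}}

```text
t: 2.7
ee_pos: [600.0, -306.1, 66.5]
orientation: [-1.751, 0.736, 1.757]
ft_force: [0.3, -0.9, -0.1]
width: 34.5
```

Request:
{"name": "apply_moves", "arguments": {"increments": [{"gripper": 39,"delta_pos": [0,0,0],"dr": [0,0,0]},{"gripper": 39,"delta_pos": [0,0,0.3],"dr": [0,0,0]},{"gripper": 39,"delta_pos": [0,0,0.3],"dr": [0,0,0]},{"gripper": 39,"delta_pos": [0,0,0.3],"dr": [0,0,0]},{"gripper": 39,"delta_pos": [0,0,0.3],"dr": [0,0,0]}]}}

```text
t: 3.12
ee_pos: [594.5, -298.3, 72.0]
orientation: [-1.757, 0.736, 1.751]
ft_force: [0.3, -0.8, -0.3]
width: 34.5
```

```bash
python3 nav.py clip 28 69
```

```text
t 3.12 tcp [ 594.5 -298.3   72. ] F [ 0.3 -0.8 -0.3] w 34.5 q6 1.88
rot (tool) [-0.    -0.003  0.001] shift after rot cm [ 0.3  -0.41  0.7 ] target [ 592.5 -290.5   69. ]
```

Request:
{"name": "apply_moves", "arguments": {"increments": [{"gripper": 39,"delta_pos": [0.2,-0.4,0.2],"dr": [0,0,0]},{"gripper": 39,"delta_pos": [0,0,0.3],"dr": [0,0,0]},{"gripper": 39,"delta_pos": [0,0,0.3],"dr": [0,0,0]},{"gripper": 39,"delta_pos": [0,0,0.3],"dr": [0,0,0]},{"gripper": 39,"delta_pos": [0,0,0.3],"dr": [0,0,0]}]}}

```text
t: 3.53
ee_pos: [586.9, -285.0, 68.0]
orientation: [-1.755, 0.736, 1.754]
ft_force: [-0.3, -0.3, 0.6]
width: 34.6
```

Request:
{"name": "apply_moves", "arguments": {"increments": [{"gripper": 39,"delta_pos": [0,0,0.3],"dr": [0,0,0]},{"gripper": 39,"delta_pos": [0,0,0.3],"dr": [0,0,0]},{"gripper": 39,"delta_pos": [0,0,0.3],"dr": [0,0,0]},{"gripper": 39,"delta_pos": [0,0,0.3],"dr": [0,0,0]},{"gripper": 39,"delta_pos": [0,0,0.3],"dr": [0,0,0]}]}}

```text
t: 3.95
ee_pos: [575.8, -274.0, 67.5]
orientation: [-1.754, 0.736, 1.755]
ft_force: [0.7, -0.1, 0.3]
width: 34.2
```

```bash
python3 nav.py clip -4 69;python3 -c "
from h import *
save('w2.png',ctrl.get_image('wrist')['img'])"
```

```text
t 3.95 tcp [ 575.8 -274.    67.5] F [ 0.7 -0.1  0.3] w 34.2 q6 1.9
rot (tool) [-0.     0.001 -0.   ] shift after rot cm [-0.15 -0.04  0.85] target [ 570.1 -267.6   69. ]
```

View pics/w2.png

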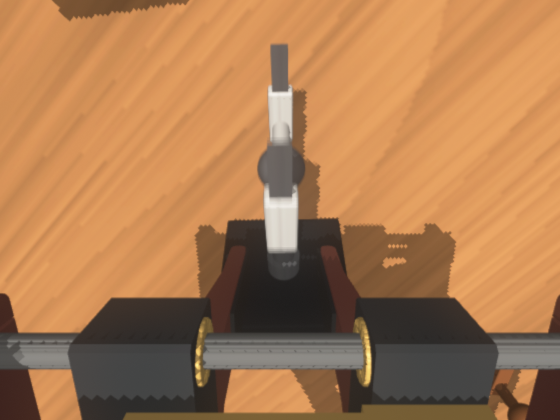

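The stand is tipping: the foot's inner face is now visible at (285,280), between the fingers, and the head is rising. I'll keep pushing past balance.

Request:
{"name": "apply_moves", "arguments": {"increments": [{"gripper": 39,"delta_pos": [0,0,0.3],"dr": [0,0,0]},{"gripper": 39,"delta_pos": [0,0,0.3],"dr": [0,0,0]},{"gripper": 39,"delta_pos": [0,0,0.3],"dr": [0,0,0]},{"gripper": 39,"delta_pos": [0,0,0.2],"dr": [0,0,0]},{"gripper": 39,"delta_pos": [0,0,0],"dr": [0,0,0]}]}}

```text
t: 4.42
ee_pos: [568.1, -266.1, 67.6]
orientation: [-1.754, 0.735, 1.755]
ft_force: [-0.6, 0.7, -0.3]
width: 34.0
```

Request:
{"name": "apply_moves", "arguments": {"increments": [{"gripper": 39,"delta_pos": [0,0,0],"dr": [0,0,0]},{"gripper": 39,"delta_pos": [0,0,0],"dr": [0,0,0]},{"gripper": 39,"delta_pos": [0,0,0],"dr": [0,0,0]},{"gripper": 39,"delta_pos": [0,0,0],"dr": [0,0,0]},{"gripper": 39,"delta_pos": [0,0,0],"dr": [0,0,0]}]}}

```text
t: 4.83
ee_pos: [568.6, -266.6, 67.7]
orientation: [-1.754, 0.736, 1.754]
ft_force: [0.6, -0.0, 0.7]
width: 34.2
```

```bash
python3 nav.py clip -4 69;python3 -c "
from h import *
a=ctrl.get_image('wrist')['img'];b=ctrl.get_image('scene')['img'][200:290,110:230]
save('w3.png',np.hstack([cv2.resize(a,(400,300)),cv2.resize(b,(400,300))]))"
```

```text
t 4.83 tcp [ 568.6 -266.6   67.7] F [ 0.6 -0.   0.7] w 34.2 q6 1.91
rot (tool) [-0. -0.  0.] shift after rot cm [-0.13 -0.03 -0.18] target [ 570.1 -267.6   69. ]
```

View pics/w3.png

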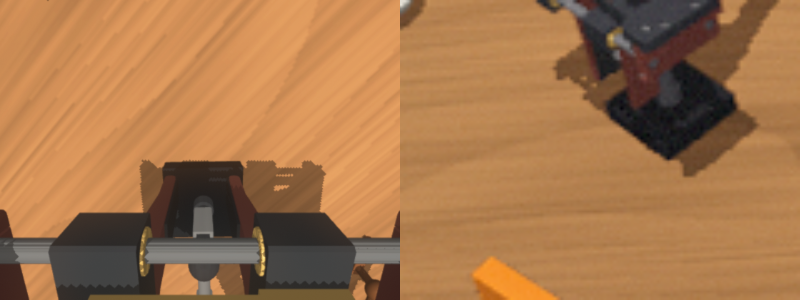

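The clip stand is upright, with its foot flat and the column between the fingers. I'll retreat straight up.

Request:
{"name": "apply_moves", "arguments": {"increments": [{"gripper": 39,"delta_pos": [-1,0,0],"dr": [0,0,0]},{"gripper": 39,"delta_pos": [-2,0,0],"dr": [0,0,0]},{"gripper": 39,"delta_pos": [-3,0,0],"dr": [0,0,0]},{"gripper": 39,"delta_pos": [-4,0,0],"dr": [0,0,0]},{"gripper": 39,"delta_pos": [-4,0,0],"dr": [0,0,0]}]}}

```text
t: 5.35
ee_pos: [567.8, -266.2, 209.1]
orientation: [-1.752, 0.736, 1.756]
ft_force: [1.1, -0.8, -0.2]
width: 34.6
```

Request:
{"name": "apply_moves", "arguments": {"increments": [{"gripper": 39,"delta_pos": [-3,0,0],"dr": [0,0,0]},{"gripper": 39,"delta_pos": [0,0,0],"dr": [0,0,0]},{"gripper": 39,"delta_pos": [0,0,0],"dr": [0,0,0]},{"gripper": 39,"delta_pos": [0,0,0],"dr": [0,0,0]},{"gripper": 39,"delta_pos": [0,0,0],"dr": [0,0,0]}]}}

```text
t: 5.77
ee_pos: [567.6, -266.0, 236.3]
orientation: [-1.752, 0.735, 1.757]
ft_force: [-0.4, -0.4, 0.5]
width: 34.2
```

```bash
python3 nav.py mag 47 230
```

```text
t 5.77 tcp [ 567.6 -266.   236.3] F [-0.4 -0.4  0.5] w 34.2 q6 1.91
rot (tool) [-1.388e+00  3.000e-03  1.000e-03] shift after rot cm [  0.63 -47.3  -27.61] target [532.  280.4 230. ]
```

Request:
{"name": "apply_moves", "arguments": {"increments": [{"gripper": 39,"delta_pos": [0,0,0],"dr": [-0.116,0,0]},{"gripper": 39,"delta_pos": [0,0,0],"dr": [-0.116,0,0]},{"gripper": 39,"delta_pos": [0,0,0],"dr": [-0.116,0,0]},{"gripper": 39,"delta_pos": [0,0,0],"dr": [-0.116,0,0]},{"gripper": 39,"delta_pos": [0,0,0],"dr": [-0.116,0,0]}]}}

```text
t: 6.18
ee_pos: [567.7, -266.1, 235.6]
orientation: [-2.107, 0.22, 2.115]
ft_force: [0.2, -0.2, 0.6]
width: 33.7
```

Request:
{"name": "apply_moves", "arguments": {"increments": [{"gripper": 39,"delta_pos": [0,0,0],"dr": [-0.116,0,0]},{"gripper": 39,"delta_pos": [0,0,0],"dr": [-0.116,0,0]},{"gripper": 39,"delta_pos": [0,0,0],"dr": [-0.116,0,0]},{"gripper": 39,"delta_pos": [0,0,0],"dr": [-0.116,0,0]},{"gripper": 39,"delta_pos": [0,0,0],"dr": [-0.116,0,0]}]}}

```text
t: 6.6
ee_pos: [567.7, -266.1, 235.6]
orientation: [2.016, 0.382, -2.022]
ft_force: [0.1, 0.6, 0.6]
width: 34.5
```

Request:
{"name": "apply_moves", "arguments": {"increments": [{"gripper": 39,"delta_pos": [0,0,0],"dr": [-0.116,0,0]},{"gripper": 39,"delta_pos": [0,0,0],"dr": [-0.112,0,0]},{"gripper": 39,"delta_pos": [0,-2.6,-1.5],"dr": [0,0,0]},{"gripper": 39,"delta_pos": [0,-2.6,-1.5],"dr": [0,0,0]},{"gripper": 39,"delta_pos": [0,-2.6,-1.5],"dr": [0,0,0]}]}}

```text
t: 7.02
ee_pos: [561.0, -175.8, 235.6]
orientation: [1.882, 0.577, -1.888]
ft_force: [0.2, -0.1, -0.3]
width: 34.4
```

Request:
{"name": "apply_moves", "arguments": {"increments": [{"gripper": 39,"delta_pos": [0,-2.6,-1.5],"dr": [0,0,0]},{"gripper": 39,"delta_pos": [0,-2.6,-1.5],"dr": [0,0,0]},{"gripper": 39,"delta_pos": [0,-2.6,-1.5],"dr": [0,0,0]},{"gripper": 39,"delta_pos": [0,-2.6,-1.5],"dr": [0,0,0]},{"gripper": 39,"delta_pos": [0,-2.6,-1.5],"dr": [0,0,0]}]}}

```text
t: 7.43
ee_pos: [550.4, -25.5, 236.0]
orientation: [1.881, 0.577, -1.887]
ft_force: [-0.2, 0.8, 0.4]
width: 34.5
```

Request:
{"name": "apply_moves", "arguments": {"increments": [{"gripper": 39,"delta_pos": [0,-2.6,-1.5],"dr": [0,0,0]},{"gripper": 39,"delta_pos": [0,-2.6,-1.5],"dr": [0,0,0]},{"gripper": 39,"delta_pos": [0,-2.6,-1.5],"dr": [0,0,0]},{"gripper": 39,"delta_pos": [0,-2.6,-1.5],"dr": [0,0,0]},{"gripper": 39,"delta_pos": [0,-2.6,-1.5],"dr": [0,0,0]}]}}

```text
t: 7.85
ee_pos: [539.8, 124.0, 236.0]
orientation: [1.88, 0.576, -1.886]
ft_force: [0.3, -0.4, 0.2]
width: 34.2
```

Request:
{"name": "apply_moves", "arguments": {"increments": [{"gripper": 39,"delta_pos": [0,-2.6,-1.5],"dr": [0,0,0]},{"gripper": 39,"delta_pos": [0,-2.6,-1.5],"dr": [0,0,0]},{"gripper": 39,"delta_pos": [0,-2.6,-1.5],"dr": [0,0,0]},{"gripper": 39,"delta_pos": [0,-2.6,-1.5],"dr": [0,0,0]},{"gripper": 39,"delta_pos": [0,0,0],"dr": [0,0,0]}]}}

```text
t: 8.27
ee_pos: [531.5, 246.5, 236.0]
orientation: [1.879, 0.58, -1.884]
ft_force: [-1.0, 0.5, 0.2]
width: 34.4
```

```bash
python3 wm.py 500.5 259.2; python3 nav.py mag 47 70
```

```text
1364 ((500.23291015625, 261.4617004394531), (18.665964126586914, 70.61978912353516), 33.21091842651367) 70.35072262472406
col dir 33.55143681033591
t 8.32 tcp [531.5 244.4 235.9] F [ 0.9 -0.8  0.1] w 34.1 q6 1.38
rot (tool) [0.004 0.003 0.001] shift after rot cm [16.59 -2.96 -2.06] target [532.  280.4  70. ]
```

Request:
{"name": "apply_moves", "arguments": {"increments": [{"gripper": 39,"delta_pos": [0,-1.5,-1],"dr": [0,0,0]},{"gripper": 39,"delta_pos": [0,-1.5,-1],"dr": [0,0,0]},{"gripper": 39,"delta_pos": [2,0,0],"dr": [0,0,0]},{"gripper": 39,"delta_pos": [3,0,0],"dr": [0,0,0]},{"gripper": 39,"delta_pos": [0,0,0],"dr": [0,0,0]}]}}

```text
t: 8.73
ee_pos: [529.0, 275.9, 182.0]
orientation: [1.873, 0.574, -1.893]
ft_force: [-0.6, -0.5, -0.6]
width: 33.9
```

```bash
sed -i 's/(500.5,259.2),34.0/(500.3,260.8),33.5/' nav.py; python3 nav.py mag 47 69
```

```text
t 8.73 tcp [529.  275.9 182. ] F [-0.6 -0.5 -0.6] w 33.9 q6 1.44
rot (tool) [0.009 0.01  0.001] shift after rot cm [11.3  -0.32 -0.57] target [532.  281.8  69. ]
```

Request:
{"name": "apply_moves", "arguments": {"increments": [{"gripper": 39,"delta_pos": [3,-0.3,-0.5],"dr": [0,0,0]},{"gripper": 39,"delta_pos": [3,0,0],"dr": [0,0,0]},{"gripper": 39,"delta_pos": [3,0,0],"dr": [0,0,0]},{"gripper": 39,"delta_pos": [2.2,0,0],"dr": [0,0,0]},{"gripper": 39,"delta_pos": [0,0,0],"dr": [0,0,0]}]}}

```text
t: 9.15
ee_pos: [532.0, 281.2, 71.6]
orientation: [1.875, 0.574, -1.892]
ft_force: [-1.3, -0.1, 0.1]
width: 34.3
```

Request:
{"name": "apply_moves", "arguments": {"increments": [{"gripper": 39,"delta_pos": [0,0,0],"dr": [0,0,0]},{"gripper": 39,"delta_pos": [0,0,0.3],"dr": [0,0,0]},{"gripper": 39,"delta_pos": [0,0,0.3],"dr": [0,0,0]},{"gripper": 39,"delta_pos": [0,0,0.3],"dr": [0,0,0]},{"gripper": 39,"delta_pos": [0,0,0.3],"dr": [0,0,0]}]}}

```text
t: 9.57
ee_pos: [525.2, 277.1, 77.1]
orientation: [1.885, 0.576, -1.881]
ft_force: [-0.8, 0.5, 0.1]
width: 34.3
```

```bash
python3 nav.py mag 28 69
```

```text
t 9.57 tcp [525.2 277.1  77.1] F [-0.8  0.5  0.1] w 34.3 q6 1.44
rot (tool) [ 0.009 -0.002 -0.   ] shift after rot cm [ 0.81 -0.01  1.08] target [516.1 271.3  69. ]
```

Request:
{"name": "apply_moves", "arguments": {"increments": [{"gripper": 39,"delta_pos": [0.4,0,0],"dr": [0,0,0]},{"gripper": 39,"delta_pos": [0.4,0,0.1],"dr": [0,0,0]},{"gripper": 39,"delta_pos": [0,0,0.3],"dr": [0,0,0]},{"gripper": 39,"delta_pos": [0,0,0.3],"dr": [0,0,0]},{"gripper": 39,"delta_pos": [0,0,0.3],"dr": [0,0,0]}]}}

```text
t: 9.98
ee_pos: [516.4, 271.4, 67.5]
orientation: [1.883, 0.576, -1.883]
ft_force: [0.4, 0.3, -0.1]
width: 34.5
```

Request:
{"name": "apply_moves", "arguments": {"increments": [{"gripper": 39,"delta_pos": [0,0,0.3],"dr": [0,0,0]},{"gripper": 39,"delta_pos": [0,0,0.3],"dr": [0,0,0]},{"gripper": 39,"delta_pos": [0,0,0.3],"dr": [0,0,0]},{"gripper": 39,"delta_pos": [0,0,0.3],"dr": [0,0,0]},{"gripper": 39,"delta_pos": [0,0,0.3],"dr": [0,0,0]}]}}

```text
t: 10.4
ee_pos: [503.8, 262.9, 67.7]
orientation: [1.883, 0.576, -1.883]
ft_force: [0.7, 0.8, -0.4]
width: 33.9
```

Request:
{"name": "apply_moves", "arguments": {"increments": [{"gripper": 39,"delta_pos": [0,0,0.3],"dr": [0,0,0]},{"gripper": 39,"delta_pos": [0,0,0.3],"dr": [0,0,0]},{"gripper": 39,"delta_pos": [0,0,0.3],"dr": [0,0,0]},{"gripper": 39,"delta_pos": [0,0,0.3],"dr": [0,0,0]},{"gripper": 39,"delta_pos": [0,0,0.3],"dr": [0,0,0]}]}}

```text
t: 10.82
ee_pos: [491.4, 254.5, 67.6]
orientation: [1.883, 0.576, -1.883]
ft_force: [-0.1, 0.8, -0.4]
width: 34.3
```

```bash
python3 nav.py mag -4 69;python3 -c "
from h import *
a=ctrl.get_image('wrist')['img'];b=ctrl.get_image('scene')['img'][150:270,330:490]
save('w4.png',np.hstack([cv2.resize(a,(400,300)),cv2.resize(b,(400,300))]))"
```

```text
t 10.82 tcp [491.4 254.5  67.6] F [-0.1  0.8 -0.4] w 34.3 q6 1.43
rot (tool) [0.009 0.    0.   ] shift after rot cm [-0.14 -0.03  0.21] target [489.5 253.6  69. ]
```

View pics/w4.png

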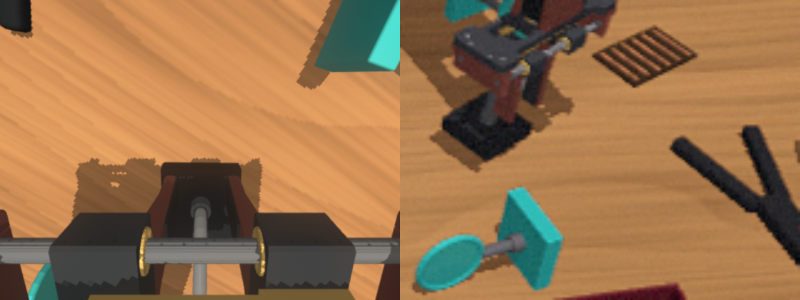

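The magnifier has come up. Its foot looks flat in the scene crop at (487,128), and the column is between the fingers. I'll let it settle, then lift away.

Request:
{"name": "apply_moves", "arguments": {"increments": [{"gripper": 39,"delta_pos": [0,0,0],"dr": [0,0,0]},{"gripper": 39,"delta_pos": [0,0,0],"dr": [0,0,0]},{"gripper": 39,"delta_pos": [0,0,0],"dr": [0,0,0]},{"gripper": 39,"delta_pos": [0,0,0],"dr": [0,0,0]},{"gripper": 39,"delta_pos": [0,0,0],"dr": [0,0,0]}]}}

```text
t: 11.33
ee_pos: [491.8, 254.8, 67.7]
orientation: [1.883, 0.576, -1.883]
ft_force: [-1.2, -0.2, 0.0]
width: 34.6
```

Request:
{"name": "apply_moves", "arguments": {"increments": [{"gripper": 39,"delta_pos": [-1,0,0],"dr": [0,0,0]},{"gripper": 39,"delta_pos": [-2,0,0],"dr": [0,0,0]},{"gripper": 39,"delta_pos": [-3,0,0],"dr": [0,0,0]},{"gripper": 39,"delta_pos": [-4,0,0],"dr": [0,0,0]},{"gripper": 39,"delta_pos": [-4,0,0],"dr": [0,0,0]}]}}

```text
t: 11.75
ee_pos: [491.0, 254.4, 209.2]
orientation: [1.881, 0.576, -1.885]
ft_force: [1.2, 0.5, -0.0]
width: 34.2
```

Request:
{"name": "apply_moves", "arguments": {"increments": [{"gripper": 39,"delta_pos": [-3,0,0],"dr": [0,0,0]},{"gripper": 39,"delta_pos": [-3,0,-1],"dr": [0,0,0]},{"gripper": 39,"delta_pos": [0,0,-4],"dr": [0,0,0]},{"gripper": 39,"delta_pos": [0,0,-4],"dr": [0,0,0]},{"gripper": 39,"delta_pos": [0,0,-2],"dr": [0,0,0]}]}}

```text
t: 12.17
ee_pos: [586.0, 318.3, 270.2]
orientation: [1.888, 0.577, -1.879]
ft_force: [-0.4, -0.1, 0.6]
width: 34.4
```

Request:
{"name": "apply_moves", "arguments": {"increments": [{"gripper": 39,"delta_pos": [0,0,0],"dr": [0,0,0]},{"gripper": 39,"delta_pos": [0,0,0],"dr": [0,0,0]},{"gripper": 39,"delta_pos": [0,0,0],"dr": [0,0,0]},{"gripper": 39,"delta_pos": [0,0,0],"dr": [0,0,0]},{"gripper": 39,"delta_pos": [0,0,0],"dr": [0,0,0]}]}}

```text
t: 12.58
ee_pos: [582.0, 315.6, 267.9]
orientation: [1.883, 0.576, -1.884]
ft_force: [0.3, 0.1, 1.2]
width: 34.4
```

Run:
```python
from h import *
d=ctrl.get_image("scene");save("s2.png",d["img"],1.4);W=cloud(d);C=d["img"].max(2)
T=dict(clip=((579.2,-276.9),-45.5),mag=((500.3,260.8),33.5))
for n,(c,a) in T.items():
    ax=np.array([np.cos(np.radians(a)),np.sin(np.radians(a))]);f0=np.array(c)-9*ax
    e=f0-36*ax;near=np.hypot(*np.moveaxis(W[...,:2]-e,-1,0))<60
    t=near&(W[...,2]>12)&(W[...,2]<24)&(C<90);P=W[t]
    r=cv2.minAreaRect(P[:,:2].astype(np.float32))
    A=np.c_[P[:,:2]-P[:,:2].mean(0),np.ones(len(P))];k=np.linalg.lstsq(A,P[:,2],rcond=None)[0]
    h=near&(W[...,2]>95);hc=near&(W[...,2]>30)&(W[...,2]<58)
    print(n,t.sum(),"foot",np.round(r[0],1),np.round(r[1],1),"moved",np.hypot(*(np.array(r[0])-f0)).round(1),"z",k[2].round(1),"slope",k[:2].round(3),"maxz",np.nanmax(W[...,2][near]).round(1),"head/col xy",np.median(W[h][:,:2],0).round(1),np.median(W[hc][:,:2],0).round(1))
```

```text
clip 527 foot [ 545.5 -241.2] [73.9 71.8] moved 40.0 z 18.5 slope [-0.011  0.   ] maxz 131.7 head/col xy [ 548.  -240.6] [ 548. -240.]
mag 426 foot [462.4 236. ] [73.2 73.2] moved 36.3 z 18.7 slope [-0.017  0.004] maxz 133.1 head/col xy [462.9 236.6] [465.7 234.6]
```

View pics/s2.png

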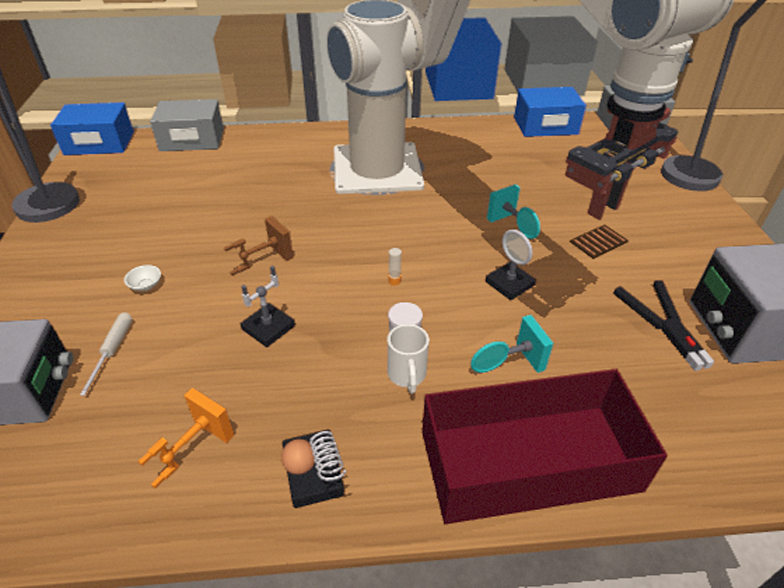

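Both stands are upright, the magnifier at (511,265) and the clip stand at (267,310). Their feet are flat, the bystanders look unmoved, and the gripper is clear, so I'm handing in.

```bash
python3 -c "
from workcell import ctrl
print(ctrl.close_job())"
```

```text
the job is handed in; nothing more can be done
None
```

I tipped both stands back upright by pushing the inner face of each foot with the fingertips either side of the column, then handed the job in at about 12.6 s of the 51 s allowed. Neither stand was gripped or lifted.

| Last check (scene camera) | Clip stand | Magnifier |
|---|---|---|
| Foot top height (plate is 18 mm) | 18.5 mm | 18.7 mm |
| Slope of the foot's top face | 0.011 rad | 0.017 rad |
| Highest point (nominal length) | 132 mm (129) | 133 mm (131) |
| Foot moved in plan (estimated) | 40 mm | 36 mm |

- **Distance moved:** adding the 36 mm drop of the foot point, both stands moved roughly 50–54 mm, against the limit of 100 mm.
- **Contact force:** no force reading above the noise (about 1 N) showed in any move report. These come only at the end of each call, so short peaks were not seen.
- **Bystanders and clearance:** the other things on the bench look unmoved in the final picture, but I did not measure them. The gripper is well clear of everything.
- **Not measured:** I did not measure the speeds of the stands; I took the final picture more than a second after the last contact.

No check failed or disagreed.

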